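# Ready the dropper over the open pigment tube

## Task

First press fully shut the cap that was left open on a slim pigment tube, then flip the wide tube's cap open to at least upright, clear of its mouth, leaving the other slim tube shut. Then lift the dropper out of its block, carry it over the cups and finish still holding it, upright and steady, with its tip centred over the wide tube's mouth about one centimetre above the rim. Do not let the dropper touch any tube, do not shove or tip the cups or the other things on the bench, and do not let go of the dropper at the end.

Things in the scene. Friction and masses are not known exactly. Their poses are not given: they have to be found in the camera images.
- rack: Light wooden tube rack, 60 x 250 x 52 mm, fixed to the bench; origin at the centre of its underside, y along the row of tubes. Its three places are at y = -75, 0 and +75 mm in its frame; any tube may be in any place. All tubes and caps have the same yaw as the rack.
- tube_wide: The one wide flip-cap tube: amber glass, 40 mm outside and 34 mm inside diameter, 80 mm tall, fixed upright in the rack with its rim 92 mm above the bench. Origin at the centre of its underside. Its cap starts shut.
- tube_wide_mouth (a point): Centre of the wide tube's mouth, level with its rim (92 mm above the bench); z up.
- cap_wide (a joint): Angle (rad) of the wide tube's cap: 0 fully shut, grows as it opens, 2.2 at the stop. A stiff hinge: it stays at any angle and moves with about 0.4 N at the tab.
- cap_wide_hinge (a point): Point on the hinge axis of the wide tube's cap, on the tube's +x side (the rack's own axes) at the rim; the axis runs along the rack's y. The black plastic cap is a 6 mm thick disc, 43 mm across, its underside level with the axis when shut, and swings up and over to +x as it opens.
- cap_wide_tab (a point): Grip point of the wide cap's tab, 61 mm from the hinge and, when shut, 3 mm above its axis. The tab sticks out from the disc, away from the hinge (towards the rack's -x when shut, upward when open): 27 mm long, 10 mm wide along the rack's y, 6 mm thick; the point is mid width and mid thickness, 8.5 mm from its free end.
- tube_slim_a: Slim flip-cap tube A: amber glass tube, 28 mm outside diameter, 80 mm tall, fixed upright in the rack. Rim 92 mm above the bench. Origin at the centre of its underside.
- cap_slim_a (a joint): Angle (rad) of this slim tube's cap: 0 fully shut, grows as it opens, 2.2 at the stop; stiff hinge like the wide one's. This cap starts open.
- cap_slim_a_hinge (a point): Point on the hinge axis of that cap, like the wide tube's (axis along the rack's y, on the tube's +x side, at the rim); the cap's disc is 31 mm across and 6 mm thick, its underside level with the axis and its centre 16 mm from it when shut.
- cap_slim_a_tab (a point): Grip point of that cap's tab, 49 mm from the hinge and, when shut, 3 mm above its axis; the tab has the size and direction of the wide cap's tab.
- tube_slim_b: Slim flip-cap tube B: amber glass tube, 28 mm outside diameter, 80 mm tall, fixed upright in the rack. Rim 92 mm above the bench. Origin at the centre of its underside.
- cap_slim_b (a joint): Angle (rad) of this slim tube's cap: 0 fully shut, grows as it opens, 2.2 at the stop; stiff hinge like the wide one's. This cap starts shut.
- cap_slim_b_hinge (a point): Point on the hinge axis of that cap, like the wide tube's (axis along the rack's y, on the tube's +x side, at the rim); the cap's disc is 31 mm across and 6 mm thick, its underside level with the axis and its centre 16 mm from it when shut.
- cap_slim_b_tab (a point): Grip point of that cap's tab, 49 mm from the hinge and, when shut, 3 mm above its axis; the tab has the size and direction of the wide cap's tab.
- stand: Light wooden block, 75 x 75 x 70 mm high, fixed to the bench; origin at the centre of its underside. The dropper stands upright in the 15 mm hole in the middle of its top.
- dropper_grip (a point): Centre of the dark wooden barrel of the dropper, 87 mm above the dropper's tip; z runs up its length. The barrel is round, 20 mm in diameter and 50 mm long (25 mm above and below this point); below it a steel nozzle 7 mm in diameter and 62 mm long, above it a rubber bulb 18 mm high. The dropper is loose, about 45 g, and in its stand the barrel's lower end rests on the top of the block, with the nozzle in the hole.
- dropper_tip (a point): The lower end of the dropper's nozzle, on its axis; z runs up the dropper.
- cup0: Wooden drinking cup with a black rim, 72 mm across the top, 108 mm tall, standing loose on an 18 mm board between the dropper's stand and the rack (tops 126 mm above the bench). Origin at the centre of its underside.
- cup1: Wooden drinking cup with a black rim, 72 mm across the top, 108 mm tall, standing loose on an 18 mm board between the dropper's stand and the rack (tops 126 mm above the bench). Origin at the centre of its underside.
- cup2: Wooden drinking cup with a black rim, 72 mm across the top, 108 mm tall, standing loose on an 18 mm board between the dropper's stand and the rack (tops 126 mm above the bench). Origin at the centre of its underside.
- bowl: Loose white bowl, 104 mm across, 50 mm tall; origin at the centre of its underside.
- jar: Loose white jar with a dark lid, 56 mm across, 65 mm tall; origin at the centre of its underside.
- brush: Loose lacquer brush lying on the bench, 190 mm long, along its own x.
- spatula: Loose wooden spatula lying on the bench, 200 mm long, along its own x.

How it is judged:
By the outcome, as a careful person would: the job done as asked, in the order asked, and still so for the second after the job is handed in, while the arm keeps its last pose, push and grip.
It also fails if it takes over 72 s, if anything falls off the work surface, if the arm or the gripper's body presses on something with over 40 N, if the wrist force passes 120 N, or if a joint passes its speed limit or range.

## Robot

A 7-joint arm with a two-finger parallel gripper is mounted at the origin on the work surface. World frame = base frame: x ahead of the robot, y to its left, z up, the work surface at z = 0. Lengths are in mm, angles in rad, forces in N, time in s.
With the tool pointing down it reaches from about 400 to 850 mm from the base axis. Payload 4.4 kg.
Tool frame: the origin (TCP) lies midway between the tips of the shut fingers; the grasp point (between the pads) lies 19 mm behind it; z points along the fingers, y is the line along which they close (so a half turn about z gives the same grasp; the last joint's range is limited). The gripper opens to 94 mm and grips with 3 to 60 N. Pads are 16 mm wide; open, the fingers measure 119 mm over their backs; the gripper's body (75 mm by 177 mm) begins 78 mm behind the grasp point.
Start: joints at [1.047, 0.628, 0.038, 1.517, -0.027, 0.996, -0.02], TCP at [287.313, -583.069, 205.478] pointing down, gripper open.
Joint ranges: [-3.06, 3.06], [-0.37, 2.12], [-1.25, 1.32], [0.18, 2.47], [-1.1, 4.24], [0.23, 1.98], [-2.94, 2.94]. Speed limits (rad/s): [2.57, 2.57, 3.14, 3.14, 3.14, 3.14, 3.14].

## Interface

Orientations are given as a unit quaternion [x, y, z, w].
In Python, from cell import observe, vision, finish_job gives the robot as it stands.
- The arm moves only by the tool arm_command, never from a script. Its argument "targets" is a list of rows, each a list of 5 numbers: the shift along the tool's x, y, z in mm, then the turn about the tool's z in degrees, then the opening, from -1 (shut) to 1 (fully open). A call has 1 to 8 rows; each row is the pose to reach, as a shift and turn from the pose commanded when the call began, along the tool's axes at that moment; what a row does not reach only later rows make up. A row lasts 1/8 s, in which the tool goes at most 62.5 mm and 10.7 degrees, less where a joint would pass 70% of its speed; a pose out of reach is approached as far as the arm can. A call with a gripper value outside its range is refused whole. The fingers move at their own pace and stop on an object; "force" is the grip in N (left out, the last holds). Time passes only in rows, so rows that repeat a pose let the fingers close. It gives the time, the measured TCP pose, the force, the opening and the grip force at its end, in the units of the state.
- observe(): the state, without advancing time (a new reading comes with each control period).
- vision.get_image(name): name is "scene" or "top" or "wrist"; returns (picture, depth): 400x640x3 uint8, red, green, blue; 400x640 float32, mm along the optical axis (not along the pixel's ray), 0 where there is no reading.
- vision.camera_info(name): a dict with "vertical_fov" (degrees; the focal length in pixels is half the picture's height over the tangent of half this angle, whatever the lens; pixels are square), "cx", "cy" (the principal point, pixels), "distortion" ([k1, k2, p1, p2, k3] as OpenCV has them; the pictures are not rectified), "R" (3x3) and "t" (3): a world point X has camera coordinates R X + t; the wrist camera has in their place "tool_from_camera" (4x4, takes a point from camera to tool coordinates, whose origin is the TCP and whose axes are the flange's). Camera axes: x right, y down, z forward; pixel columns grow to the right and rows downward; lengths in mm; the calibration is good to about 2 mm. A picture is of the moment at which its call begins: read the wrist's pose just before it. camera_info takes no time and is no camera call.
- finish_job(): hands the job in; it is judged then, once.
The state is a dict: "time_s": time; "joints": joint angles; "qd": joint speeds; "effort": joint torques, N m; "position": TCP position; "orientation": TCP orientation; "contact_force": force on the tool from outside, world axes, zero at the start; "torque": the same for the moment, N m; "opening": finger opening in mm; "gripper_force": force on a finger pad.
Only numpy, scipy, OpenCV 4.12 (cv2) and the standard library are available. Lean on these libraries where they do the work, as an engineer would, in place of code of your own. Each camera call takes 0.05 s, during which the arm holds its last target. There are 200 camera calls.

## Working session

There is one attempt and no reset: what is moved stays moved. The work goes in short steps, Python scripts to look and compute and a tool call to move; the robot and the scene stay as the last step left them, time stands still between calls to the robot, and variables do not carry over. Pictures are saved under pics/ and viewed, at most 11 in all, crops included, and the job is handed in when it is done.

Besides the shell and the picture viewer there is one more tool, called after "Call:" as name([rows], argument=value, ...), one row to a line, values as JSON. arm_command: Moves the arm, as the interface text tells. Its arguments: {"type":"object","properties":{"targets":{"type":"array","items":{"type":"array","items":{"type":"number"}}},"force":{"type":"number"}},"required":["targets"]}

```bash
mkdir -p pics; cat > h.py <<'E'
import numpy as np, cv2
from cell import observe, vision, finish_job
from scipy.spatial.transform import Rotation as Ro
def K(i):
    f=200/np.tan(np.radians(i['vertical_fov'])/2); return np.array([[f,0,i['cx']],[0,f,i['cy']],[0,0,1.]]),np.array(i['distortion'],float)
def cam(name):
    """returns img, depth, K, D, C(camera origin), Rwc (cam->world)"""
    s=observe(); im,d=vision.get_image(name); i=vision.camera_info(name); k,D=K(i)
    if name=='wrist':
        T=np.array(i['tool_from_camera']); R=Ro.from_quat(s['orientation']).as_matrix()
        Rw=R@T[:3,:3]; C=R@T[:3,3]+np.array(s['position'])
    else:
        R=np.array(i['R']); Rw=R.T; C=-R.T@np.array(i['t'])
    return im,d,k,D,C,Rw
def rays(px,k,D,Rw):
    u=cv2.undistortPoints(np.array(px,float).reshape(-1,1,2),k,D).reshape(-1,2)
    return np.c_[u,np.ones(len(u))]@Rw.T
def onz(px,z,c):
    r=rays(px,c[2],c[3],c[5]); return c[4]+r*((z-c[4][2])/r[:,2])[:,None]
def cloud(c):
    v,u=np.mgrid[0:400,0:640]; px=np.c_[u.ravel(),v.ravel()]
    return (c[4]+rays(px,c[2],c[3],c[5])*c[1].ravel()[:,None]).reshape(400,640,3)
def proj(P,c):
    rv=cv2.Rodrigues(c[5].T)[0]; return cv2.projectPoints(np.array(P,float).reshape(-1,1,3),rv,-c[5].T@c[4],c[2],c[3])[0].reshape(-1,2)
def save(n,im): cv2.imwrite('pics/'+n+'.png',cv2.cvtColor(im,cv2.COLOR_RGB2BGR))
E
python3 - <<'E'
from h import *
for n in ('top','scene'):
    c=cam(n); save(n,c[0]); print(n,c[4].round(),c[5].round(2).tolist(),(c[1]>0).mean())
    np.savez(n,im=c[0],d=c[1])
s=observe();print(s)
E
```

```text
top [ 453.   14. 1275.] [[0.02, -1.0, 0.07], [-1.0, -0.02, -0.02], [0.02, -0.07, -1.0]] 0.99620703125
scene [1135. -468.  685.] [[0.6, 0.49, -0.63], [0.8, -0.36, 0.48], [0.0, -0.79, -0.61]] 0.99628515625
{'time_s': 0.1, 'joints': array([ 1.04717074,  0.62926335,  0.03841522,  1.51824535, -0.02698337,
        0.99632523, -0.0199682 ]), 'qd': array([ 8.06292836e-04, -2.27377229e-03,  8.76346912e-04, -2.35143558e-03,
        2.41140849e-04, -6.08905564e-04, -5.46412419e-05]), 'effort': array([ 2.04549520e-03, -5.50795197e+01,  1.14717621e+00, -1.87119627e+01,
       -5.21468127e-02,  1.91559212e-02,  5.46859189e-05]), 'position': array([ 287.0714069 , -582.50078024,  204.64651107]), 'orientation': array([ 9.73905912e-01,  2.26950503e-01, -2.02553009e-04, -8.37964841e-04]), 'contact_force': array([-0.76416545,  0.24245854, -0.61488481]), 'torque': array([-0.00517649,  0.02269625, -0.00841655]), 'gripper_force': 0.0, 'opening': 94.08564783771408}
```

View pics/top.png

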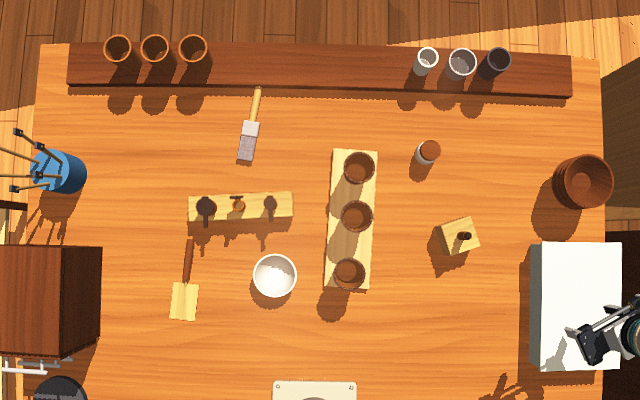

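View pics/scene.png

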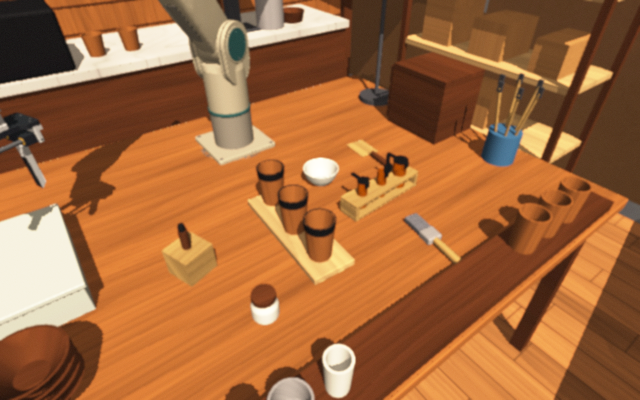

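The top view shows the rack at (240,207): wide tube left (205,205), the open slim tube in the middle (238,203) with its cap standing on the +x side, and the shut slim tube right (270,203). The cups are at (358,168), (356,216), (348,273) and the stand with the dropper is at (462,237). The scene view agrees.

```bash
python3 - <<'E'
from h import *
c=cam('top'); P=cloud(c); z=P[...,2]
def box(u0,u1,v0,v1):
    m=np.zeros((400,640),bool); m[v0:v1,u0:u1]=1; return m
hsv=cv2.cvtColor(c[0],cv2.COLOR_RGB2HSV)
print('bench z',np.median(z[300:340,380:420]))
m=box(180,300,180,235)&(abs(z-52)<8)
cnt=np.argwhere(m)[:,::-1].astype(np.float32); 
Q=P[m][:,:2].astype(np.float32); r=cv2.minAreaRect(Q); print('rack',r,m.sum(),np.median(z[m]))
m2=box(180,300,180,235)&(z>80)
n,l,st,ce=cv2.connectedComponentsWithStats(m2.astype(np.uint8))
for i in range(1,n):
    q=P[l==i]; 
    if len(q)>8: print('tube',ce[i].round(),len(q),q.min(0).round(),q.max(0).round(),np.median(q,0).round())
for n_,b,lo,hi in(('stand',box(430,490,205,260),60,80),('drop',box(430,490,205,260),95,170),('cups',box(320,390,140,300),112,140),('board',box(320,390,140,300),8,28),('jar',box(405,450,130,175),50,80),('bowl',box(245,305,245,305),40,60)):
    m=b&(z>lo)&(z<hi); n,l,st,ce=cv2.connectedComponentsWithStats(m.astype(np.uint8))
    for i in range(1,n):
        q=P[l==i]
        if len(q)>12: print(n_,ce[i].round(),len(q),cv2.minAreaRect(q[:,:2].astype(np.float32)),np.median(q[:,2]).round(),q[:,2].max().round())
E
```

```text
bench z 0.8226769878149298
rack ((526.733642578125, 184.559814453125), (60.56465530395508, 247.43199157714844), 4.068060874938965) 1943 52.15623894596456
tube [237. 201.] 107 [453.  14.  81.] [ 547.  198. 1275.] [537. 182.  93.]
tube [270. 205.] 198 [453.  14.  91.] [ 550.  123. 1275.] [529. 108.  99.]
tube [205. 208.] 349 [453.  14.  80.] [ 544.  282. 1275.] [518. 258.  98.]
stand [459. 236.] 939 ((465.64056396484375, -340.5994567871094), (76.61666107177734, 78.86420440673828), 18.870803833007812) 71.0 79.0
drop [465. 235.] 90 ((464.9560241699219, -337.75799560546875), (19.442310333251953, 15.545039176940918), 22.141149520874023) 123.0 144.0
cups [359. 166.] 249 ((614.9229736328125, -90.36862182617188), (70.85152435302734, 69.00601959228516), 88.9660415649414) 126.0 132.0
cups [357. 215.] 248 ((505.3996276855469, -86.69424438476562), (69.68243408203125, 72.31979370117188), 1.238366961479187) 126.0 134.0
cups [350. 275.] 249 ((375.6887512207031, -71.95608520507812), (69.18013000488281, 69.5074234008789), 1.1071527004241943) 126.0 131.0
board [347. 219.] 3720 ((503.76959228515625, -82.1982192993164), (112.2256088256836, 339.2468566894531), 87.5824966430664) 19.0 28.0
board [355. 171.] 247 ((619.2406005859375, -92.5868148803711), (46.89746856689453, 40.95512008666992), 46.12060546875) 24.0 28.0
board [352. 217.] 293 ((504.8861083984375, -86.90900421142578), (46.460350036621094, 46.65951919555664), 1.376635193824768) 25.0 28.0
board [346. 271.] 293 ((375.87530517578125, -72.2502670288086), (46.174400329589844, 46.542049407958984), 1.531966209411621) 24.0 28.0
jar [430. 150.] 347 ((669.1574096679688, -268.17059326171875), (48.98585510253906, 47.1069221496582), 12.77842903137207) 65.0 72.0
bowl [274. 276.] 383 ((362.6336364746094, 97.71670532226562), (101.43779754638672, 102.14501953125), 1.5341460704803467) 48.0 55.0
```

```bash
cat >> h.py <<'E'
def go(p,yaw=None):
    s=observe(); R=Ro.from_quat(s['orientation']).as_matrix(); y=np.degrees(np.arctan2(R[1,0],R[0,0]))
    print('at',s['position'].round(1),'yaw',y.round(2),'tilt',np.degrees(np.arccos(-R[2,2])).round(2),'shift',(R.T@(np.array(p)-s['position'])).round(1),'turn',None if yaw is None else round(y-yaw,2))
YR=np.radians(4.07); RC=np.array([526.7,184.6,0])
def rk(x,y,z): # rack->world
    return RC+[np.cos(YR)*x-np.sin(YR)*y,np.sin(YR)*x+np.cos(YR)*y,z]
def inrk(P): 
    d=np.asarray(P)-RC; return d@np.array([[np.cos(YR),-np.sin(YR),0],[np.sin(YR),np.cos(YR),0],[0,0,1]])
E
python3 -c "
from h import *
go([500,150,300],4.07); go([500,-200,300]); print(vision.camera_info('wrist')['tool_from_camera'])"
```

```text
at [ 287.1 -582.6  204.8] yaw 26.23 tilt 0.08 shift [ 514.8 -563.2  -94.4] turn 22.16
at [ 287.1 -582.6  204.8] yaw 26.23 tilt 0.08 shift [ 360.1 -249.2  -94.9] turn None
[[-9.33235059e-04 -9.58146969e-01 -2.86275242e-01  8.32258066e+01]
 [ 9.99999415e-01 -1.05095387e-03  2.57562454e-04 -1.60722978e+00]
 [-5.47644759e-04 -2.86274834e-01  9.58147389e-01 -1.79695516e+02]
 [ 0.00000000e+00  0.00000000e+00  0.00000000e+00  1.00000000e+00]]
```

Call:
arm_command([
  [20,-22,-25,0,-1],
  [52,-57,-50,0,-1],
  [87,-95,-75,0,-1],
  [122,-133,-94,0,-1],
  [157,-171,-94,5,-1],
  [192,-210,-94,10,-1],
  [227,-248,-94,16,-1],
  [260,-285,-94,22.2,-1],
])

```text
time_s: 1.15
position: [394.8, -210.7, 299.5]
orientation: [0.999, 0.034, 0.0, -0.0]
contact_force: [-0.2, 0.3, -0.5]
opening: 17.5
gripper_force: 0.0
```

```bash
python3 -c "
from h import *
go([500,150,300],4.07); print(observe()['time_s'])"
```

```text
at [ 394.8 -210.7  299.5] yaw 3.84 tilt 0.01 shift [ 129.1 -352.8   -0.5] turn -0.23
1.15
```

Call:
arm_command([
  [16,-44,0,0,-1],
  [32,-88,0,0,-1],
  [48,-132,0,0,-1],
  [64,-176,0,0,-1],
  [80,-220,0,0,-1],
  [97,-265,0,0,-1],
  [113,-310,0,0,-1],
  [129,-352,0,-0.2,-1],
])

```text
time_s: 2.15
position: [498.6, 149.3, 299.4]
orientation: [0.999, 0.037, -0.0, 0.0]
contact_force: [-0.1, -0.5, -0.2]
opening: 0.7
gripper_force: 0.0
```

Call:
arm_command([
  [0,0,0,0,-1],
  [0,0,0,0,-1],
])

```text
time_s: 2.4
position: [498.2, 146.8, 299.1]
orientation: [0.999, 0.037, -0.0, 0.001]
contact_force: [-0.1, 0.4, 0.4]
opening: 0.4
gripper_force: 0.0
```

```bash
python3 - <<'E'
from h import *
c=cam('wrist'); save('w1',c[0]); P=cloud(c); go([500,150,300],4.07)
Q=inrk(P); z=P[...,2]; ok=c[1]>0
m=ok&(abs(z-52)<5)&(abs(Q[...,0])<60)&(abs(Q[...,1])<150)
print('rack',cv2.minAreaRect(P[m][:,:2].astype(np.float32)),np.median(z[m]))
dark=c[0].max(2)<70
for n,y in(('wide',75),('a',0),('b',-75)):
    m=ok&(z>86)&(abs(Q[...,1]-y)<35)&(abs(Q[...,0])<90); q=Q[m]
    print(n,m.sum(),q.min(0).round(1),q.max(0).round(1),np.median(q,0).round(1))
    m&=(abs(z-98)<5); q=Q[m]; 
    t=q[q[:,0]<-28]; print('  tab y',t[:,1].min().round(1) if len(t) else None,t[:,1].max().round(1) if len(t) else None, 'minx',q[:,0].min().round(1),'z',np.median(q[:,2]).round(1))
    d=q[q[:,0]>-15]; print('  disc',np.percentile(d,[1,99],axis=0).round(1).tolist())
# cap a profile: by height
m=ok&(z>93)&(abs(Q[...,1])<30)&(abs(Q[...,0])<90); q=Q[m]
for lo in range(93,160,6):
    k=q[(q[:,2]>=lo)&(q[:,2]<lo+6)]
    if len(k): print(lo,len(k),k.min(0).round(1),k.max(0).round(1))
E
```

```text
at [498.3 146.2 299.3] yaw 4.13 tilt 0.08 shift [ 2.  -3.7 -0.8] turn 0.06
rack ((525.4744873046875, 188.4302978515625), (59.121826171875, 251.2340850830078), 4.2141947746276855) 52.343117436432465
wide 2127 [-48.9  40.   86.1] [ 21.4  99.5 423.2] [  1.7  59.8 100.3]
  tab y 73.1 83.3 minx -48.9 z 98.8
  disc [[-14.7, 57.9, 94.9], [21.3, 98.7, 101.0]]
a 19324 [-40.1 -35.   87.1] [ 20.4  35.  436.6] [ -4.7 -15.2 415.2]
  tab y None None minx -12.9 z 95.8
  disc [[-12.9, -8.8, 93.1], [20.4, 16.3, 99.7]]
b 22594 [ -46.  -110.    86.1] [ 17.1 -40.  436.6] [ -4.7 -80.7 414.5]
  tab y -75.8 -66.6 minx -42.2 z 98.7
  disc [[-14.5, -85.8, 95.2], [16.5, -57.0, 100.6]]
93 22 [-12.9  -8.8  93.1] [20.3 16.6 98.9]
99 23 [19.5 -9.9 99. ] [ 20.4  17.  104.7]
105 28 [ 18.8 -11.3 105.1] [ 19.7  16.4 110.8]
111 48 [ 12.5 -11.5 111.2] [ 19.   18.5 117. ]
117 63 [ 11.8  -9.5 117.4] [ 17.7  16.5 122.9]
123 19 [ 12.1  -4.  123. ] [ 17.   11.1 127.1]
129 13 [ 12.1  -1.4 129.1] [ 16.6   7.9 134.6]
135 11 [ 14.9  -0.8 136.4] [ 15.9   8.  140.7]
141 15 [ 10.3  -1.4 141.2] [ 15.4   7.2 146.9]
147 54 [  8.3  -0.9 147.1] [ 14.7   8.2 151.9]
153 1 [ 13.2   1.1 153.1] [ 13.2   1.1 153.1]
```

View pics/w1.png

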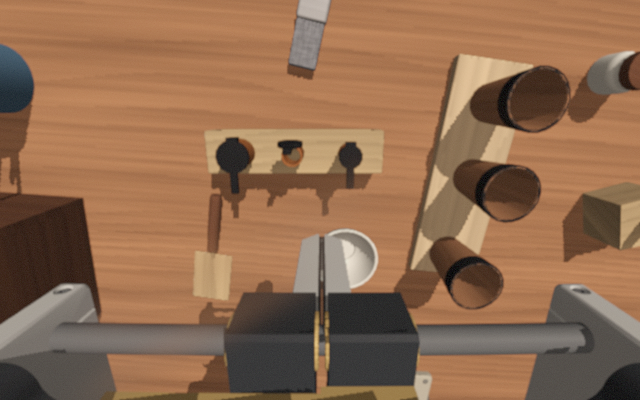

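The wrist view shows the wide tube at (234,157), slim a at (291,152) with its cap nearly upright, and slim b, shut, at (350,156). It places the rack about 3.5 mm further in +y than the top view did, so I will lean on the wrist view.

```bash
sed -i 's/^YR=.*/YR=np.radians(4.15); RC=np.array([525.7,187.6,0])/' h.py; python3 -c "
from h import *
go(rk(48,0,200),4.15); go(rk(48,0,133)); go(rk(-10,0,130));go(rk(-10,0,98))"
```

```text
at [498.3 146.2 299.3] yaw 4.13 tilt 0.08 shift [ 78.4 -39.5  99.2] turn -0.02
at [498.3 146.2 299.3] yaw 4.13 tilt 0.08 shift [ 78.5 -39.5 166.2] turn None
at [498.3 146.2 299.3] yaw 4.13 tilt 0.08 shift [ 20.5 -39.5 169.2] turn None
at [498.3 146.2 299.3] yaw 4.13 tilt 0.08 shift [ 20.5 -39.5 201.2] turn None
```

Call:
arm_command([
  [26,-13,20,0,-1],
  [52,-26,50,0,-1],
  [78,-39.5,80,0,-1],
  [78,-39.5,110,0,-1],
  [78,-39.5,140,0,-1],
  [78,-39.5,166,0,-1],
  [78,-39.5,166,0,-1],
])

```text
time_s: 3.32
position: [572.0, 190.4, 131.9]
orientation: [0.999, 0.036, -0.002, 0.001]
contact_force: [0.6, 0.6, 0.5]
opening: 0.3
gripper_force: 0.0
```

```bash
python3 - <<'E'
from h import *
go(rk(48,0,133),4.15); go(rk(-10,0,130)); 
c=cam('wrist'); save('w2',c[0]); P=cloud(c); Q=inrk(P); z=P[...,2]
for lo in range(93,153,8):
    m=(z>=lo)&(z<lo+8)&(abs(Q[...,1])<25)&(abs(Q[...,0])<32); k=Q[m]
    if len(k): print(lo,len(k),np.percentile(k,2,axis=0).round(1),np.percentile(k,98,axis=0).round(1))
m=(abs(z-52)<5)&(abs(Q[...,0])<60)&(abs(Q[...,1])<150)
print('rack',cv2.minAreaRect(P[m][:,:2].astype(np.float32)),m.sum())
E
```

```text
at [572.  190.4 131.9] yaw 4.1 tilt 0.27 shift [ 1.6 -0.6 -1.1] turn -0.05
at [572.  190.4 131.9] yaw 4.1 tilt 0.27 shift [-56.4  -0.5   2.1] turn None
rack ((525.8670654296875, 188.0475616455078), (60.914161682128906, 248.7040557861328), 3.7909464836120605) 9819
```

View pics/w2.png

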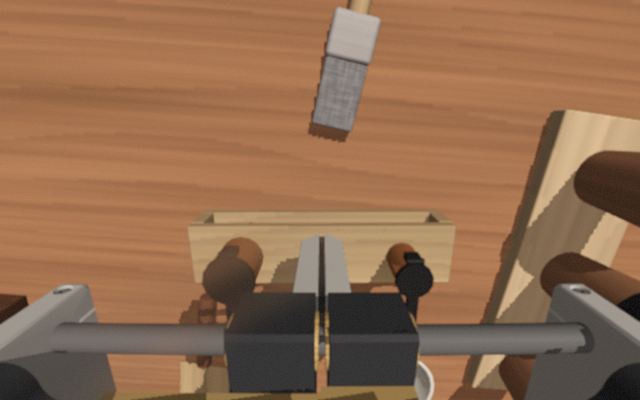

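The fingers, at (322,280), stand on the +x side of slim a, and the rack is confirmed. Next I push the cap over and press it down.

Call:
arm_command([
  [-10,0,0,0,-1],
  [-20,0,0,0,-1],
  [-30,0,0,0,-1],
  [-40,0,0,0,-1],
  [-48,0,1,0,-1],
  [-56,0,2,0,-1],
  [-56,0,8,0,-1],
  [-56,0,14,0,-1],
])

```text
time_s: 4.38
position: [517.7, 188.7, 119.0]
orientation: [0.999, 0.037, 0.0, 0.0]
contact_force: [-0.0, -0.9, 1.8]
opening: 0.4
gripper_force: 0.3
```

Call:
arm_command([
  [0,0,5,0,-1],
  [0,0,10,0,-1],
  [0,0,14,0,-1],
  [0,0,17,0,-1],
  [0,0,19,0,-1],
  [0,0,20,0,-1],
  [0,0,20,0,-1],
])

```text
time_s: 5.25
position: [517.7, 188.7, 99.5]
orientation: [0.999, 0.037, 0.0, -0.0]
contact_force: [0.1, 0.7, 0.5]
opening: 0.3
gripper_force: 0.0
```

```bash
python3 -c "
from h import *
go(rk(-10,0,96)); print(observe()['contact_force'])"
```

```text
at [517.7 188.7  99.5] yaw 4.23 tilt 0.02 shift [-2.1  1.7  3.5] turn None
[0.14537174 0.72182654 0.46570598]
```

Call:
arm_command([
  [0,0,1,0,-1],
  [0,0,2,0,-1],
  [0,0,3,0,-1],
  [0,0,4,0,-1],
  [0,0,4,0,-1],
])

```text
time_s: 5.88
position: [517.8, 188.8, 98.3]
orientation: [0.999, 0.037, 0.001, -0.0]
contact_force: [-6.4, -2.3, 22.9]
opening: 1.0
gripper_force: 11.7
```

Call:
arm_command([
  [0,0,-20,0,-1],
  [0,0,-60,0,-1],
  [-20,-15,-90,0,-1],
  [-40,-30,-120,0,-0.4],
  [-60,-50,-140,0,-0.4],
  [-60,-70,-140,0,-0.4],
  [-60,-70,-140,0,-0.4],
  [-60,-70,-140,0,-0.4],
])

```text
time_s: 6.88
position: [452.9, 252.9, 234.2]
orientation: [0.999, 0.036, -0.001, 0.001]
contact_force: [0.5, 0.2, 0.2]
opening: 28.1
gripper_force: 0.0
```

```bash
python3 - <<'E'
from h import *
c=cam('wrist'); save('w3',c[0]); P=cloud(c); Q=inrk(P); z=P[...,2]
for n,y in(('wide',75),('a',0),('b',-75)):
    m=(abs(z-98)<4)&(abs(Q[...,1]-y)<30)&(abs(Q[...,0])<70); q=Q[m]
    if not len(q): continue
    t=q[(q[:,0]<-27)&(abs(q[:,1]-y)<12)]
    print(n,len(q),'z',np.median(q[:,2]).round(1),'x',np.percentile(q[:,0],[0,1,99]).round(1),'y',np.percentile(q[:,1],[1,99]).round(1),'tab y',np.percentile(t[:,1],[2,50,98]).round(1) if len(t) else None,'tab z',np.median(t[:,2]).round(1) if len(t) else None)
print(observe()['opening']); go(rk(-39,75,83),4.15)
E
```

```text
wide 1663 z 98.8 x [-47.9 -46.2  21.3] y [55.6 95. ] tab y [70.7 75.  80.2] tab z 98.6
a 1038 z 98.9 x [-42.7 -41.2  16.6] y [-13.4  14.9] tab y [-4.1  1.   5.4] tab z 98.7
b 1102 z 99.0 x [-42.8 -41.3  16.9] y [-88.4 -59.4] tab y [-78.7 -72.9 -69. ] tab z 99.1
27.921471955691658
at [452.9 252.8 234.3] yaw 4.14 tilt 0.13 shift [ 29.1  -5.  151.2] turn -0.01
```

View pics/w3.png

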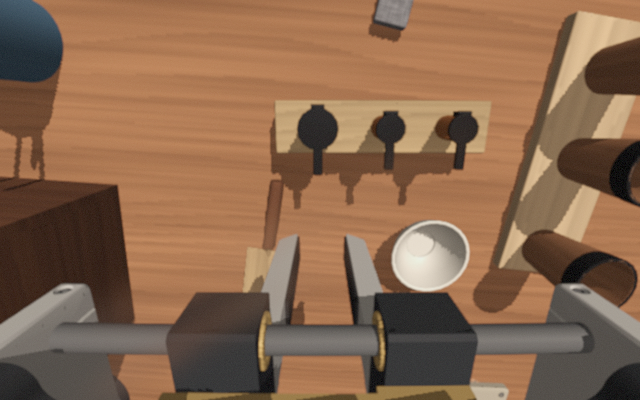

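All three caps now read shut, with tabs at (318,160), (390,155) and (460,155). Next I descend on the wide tab and grip it.

Call:
arm_command([
  [15,-3,40,0,-0.4],
  [29,-5,80,0,-0.4],
  [29,-5,110,0,-0.4],
  [29,-5,132,0,-0.4],
  [29,-5,146,0,-0.4],
  [29,-5,151,0,-0.4],
  [29,-5,151,0,-0.4],
])

```text
time_s: 7.8
position: [481.4, 261.1, 84.6]
orientation: [0.999, 0.037, 0.0, -0.0]
contact_force: [-0.8, -0.4, 0.3]
opening: 28.2
gripper_force: 0.0
```

Call:
arm_command([
  [0,0,0,0,-1],
  [0,0,0,0,-1],
  [0,0,0,0,-1],
  [0,0,0,0,-1],
], force=10)

```text
time_s: 8.3
position: [481.7, 259.5, 84.9]
orientation: [0.999, 0.036, 0.0, 0.001]
contact_force: [1.0, -5.3, 4.0]
opening: 9.9
gripper_force: 10.0
```

```bash
python3 - <<'E'
from h import *
go(rk(-39,75,83),4.15); p=inrk(observe()['position']); print(p.round(1))
# arc shifts (tool x, z) for tab point about hinge
for t in np.radians(np.arange(8,121,8)):
    f=lambda t:np.array([-61*np.cos(t)+3*np.sin(t), 61*np.sin(t)+3*np.cos(t)])
    d=f(t)-f(0); print(round(np.degrees(t)),d[0].round(1),-d[1].round(1))
E
```

```text
at [481.7 259.5  84.9] yaw 4.16 tilt 0.12 shift [-0.3 -0.1  1.9] turn 0.01
[-38.7  74.9  84.9]
8 1.0 -8.5
16 3.2 -16.7
24 6.5 -24.6
32 10.9 -31.9
40 16.2 -38.5
48 22.4 -44.3
56 29.4 -49.2
64 37.0 -53.1
72 45.0 -55.9
80 53.4 -57.6
88 61.9 -58.1
96 70.4 -57.4
104 78.7 -55.5
112 86.6 -52.4
120 94.1 -48.3
```

Call:
arm_command([
  [1,0,-8.5,0,-1],
  [3,0,-16.5,0,-1],
  [6.5,0,-24.5,0,-1],
  [11,0,-32,0,-1],
  [16,0,-38.5,0,-1],
  [22,0,-44,0,-1],
  [29,0,-49,0,-1],
  [37,0,-53,0,-1],
])

```text
time_s: 9.3
position: [516.4, 262.0, 137.1]
orientation: [0.999, 0.037, -0.002, 0.002]
contact_force: [-1.1, -5.6, -1.0]
opening: 9.9
gripper_force: 10.0
```

Call:
arm_command([
  [8,0,-3,0,-1],
  [16.5,0,-4.5,0,-1],
  [25,0,-5,0,-1],
  [33.5,0,-4.5,0,-1],
  [41.5,0,-2.5,0,-1],
  [49.5,0,0.5,0,-1],
  [57,0,4.5,0,-1],
  [57,0,4.5,0,-1],
])

```text
time_s: 10.3
position: [575.5, 266.4, 132.9]
orientation: [0.999, 0.036, 0.0, 0.001]
contact_force: [1.0, -5.6, 0.6]
opening: 10.0
gripper_force: 10.0
```

```bash
python3 - <<'E'
from h import *
s=observe(); print(inrk(s['position']).round(1),s['opening'],s['gripper_force'],s['contact_force'])
E
```

```text
[ 55.4  75.  132.9] 10.040453061618688 10.003131777048111 [ 1.02636139 -5.56954723  0.63976922]
```

Call:
arm_command([
  [0,0,0,0,-0.4],
  [0,0,0,0,-0.4],
  [0,0,0,0,-0.4],
  [0,0,-20,0,-0.4],
  [0,0,-50,0,-0.4],
  [0,0,-90,0,-0.4],
  [0,0,-130,0,-0.4],
  [-30,20,-150,0,-0.4],
])

```text
time_s: 11.3
position: [547.7, 248.4, 285.1]
orientation: [0.999, 0.038, 0.002, -0.002]
contact_force: [-0.2, -0.5, -0.8]
opening: 28.2
gripper_force: 0.0
```

```bash
python3 - <<'E'
from h import *
go([440,-338,285],4.15)
E
```

```text
at [547.7 248.4 285.1] yaw 4.33 tilt 0.31 shift [-151.7  576.6   -2.5] turn 0.18
```

Call:
arm_command([
  [-25,15,0,0,0.3],
  [-55,40,0,0,0.3],
  [-80,60,0,0,0.3],
  [-80,60,0,0,0.3],
  [-80,60,0,0,0.3],
])

```text
time_s: 11.92
position: [471.7, 181.2, 283.4]
orientation: [0.999, 0.037, 0.001, -0.001]
contact_force: [-0.5, 0.8, 0.4]
opening: 61.1
gripper_force: 0.0
```

```bash
python3 - <<'E'
from h import *
go([440,-338,285],4.15)
c=cam('wrist'); save('w4',c[0]); P=cloud(c); Q=inrk(P); z=P[...,2]
for n,y in(('wide',75),('a',0),('b',-75)):
    m=(abs(z-98)<4)&(abs(Q[...,1]-y)<30)&(abs(Q[...,0])<70); q=Q[m]
    print(n,len(q),'z',np.median(q[:,2]).round(1),'x',np.percentile(q[:,0],[1,99]).round(1))
m=(z>104)&(z<170)&(abs(Q[...,1]-75)<30)&(abs(Q[...,0]-30)<70); q=Q[m]
for lo in range(104,160,8):
    k=q[(q[:,2]>=lo)&(q[:,2]<lo+8)]
    if len(k): print(lo,len(k),k.min(0).round(1),k.max(0).round(1))
E
```

```text
at [471.7 181.2 283.4] yaw 4.27 tilt 0.1 shift [-70.2 515.4  -2.3] turn 0.12
wide 82 z 97.9 x [-15.   25.3]
a 722 z 98.8 x [-40.8  16.1]
b 748 z 98.9 x [-41.2  16.2]
104 134 [ 25.3  54.1 104.1] [ 33.9  95.6 112. ]
112 152 [ 29.6  54.7 112.1] [ 39.   96.2 119.9]
120 199 [ 33.8  55.8 120. ] [ 43.8  94.9 128. ]
128 107 [ 36.7  62.9 128.1] [ 45.5  89.5 135.9]
136 51 [ 41.4  70.5 136.7] [ 48.9  80.1 144. ]
144 56 [ 44.9  70.5 144.2] [ 53.1  81.  151.9]
152 76 [ 49.1  70.7 152.2] [ 55.5  80.6 156.6]
```

View pics/w4.png

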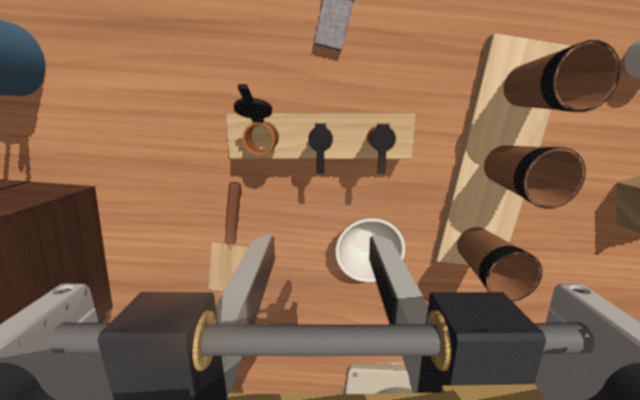

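The wide cap stands open at about 116° near (250,105), leaving the mouth at (260,138) clear; a and b are shut. Now to the dropper.

Call:
arm_command([
  [-5,40,0,0,0.3],
  [-12,90,0,0,0.3],
  [-20,145,0,0,0.3],
  [-28,200,0,0,0.3],
  [-36,255,0,0,0.3],
  [-44,310,0,0,0.3],
  [-52,365,0,0,0.3],
  [-60,420,0,0,0.3],
])

```text
time_s: 12.98
position: [443.3, -244.6, 282.9]
orientation: [0.999, 0.038, 0.0, 0.0]
contact_force: [1.0, 0.1, 1.3]
opening: 60.8
gripper_force: 0.0
```

Call:
arm_command([
  [-5,45,0,0,0.3],
  [-10,95,0,0,0.3],
  [-10,95,0,0,0.3],
  [-10,95,0,0,0.3],
  [-10,95,0,0,0.3],
])

```text
time_s: 13.6
position: [440.1, -336.7, 282.9]
orientation: [0.999, 0.038, 0.0, -0.0]
contact_force: [-0.3, 0.8, 0.6]
opening: 61.3
gripper_force: 0.0
```

```bash
python3 - <<'E'
from h import *
c=cam('wrist'); save('w5',c[0]); P=cloud(c); z=P[...,2]
def near(x,y,r): return np.hypot(P[...,0]-x,P[...,1]-y)<r
m=near(465,-338,60)&(abs(z-70)<4); print('stand',cv2.minAreaRect(P[m][:,:2].astype(np.float32)),m.sum(),np.median(z[m]))
m=near(465,-338,45)&(z>80)&(z<145); q=P[m]
for lo in range(80,145,8):
    k=q[(q[:,2]>=lo)&(q[:,2]<lo+8)]
    if len(k): print(lo,len(k),k.min(0).round(1),k.max(0).round(1),k.mean(0).round(1))
go([465,-338,86],4.15)
# mouth ring from w4
E
```

```text
stand ((465.174560546875, -337.3039245605469), (75.26978302001953, 75.19294738769531), 19.304126739501953) 3004 70.31972775579203
80 13 [ 467.7 -343.8   80.9] [ 475.  -327.8   87.6] [ 473.4 -336.1   83.5]
88 15 [ 468.  -346.4   88.3] [ 474.9 -327.9   95.3] [ 472.8 -336.4   92. ]
96 12 [ 468.4 -343.3   98.6] [ 474.8 -328.   103.8] [ 473.2 -335.3  101.1]
104 14 [ 468.4 -345.8  104.3] [ 474.9 -328.1  111.8] [ 472.8 -336.   108.3]
112 32 [ 459.3 -347.   112.2] [ 475.  -328.4  120. ] [ 471.  -338.7  118. ]
120 40 [ 456.6 -345.6  120. ] [ 474.9 -328.3  128. ] [ 470.  -335.5  121.5]
128 89 [ 457.1 -345.5  128. ] [ 473.  -329.5  136. ] [ 467.  -337.4  132.4]
136 83 [ 459.8 -343.   136.1] [ 471.  -331.9  139.1] [ 465.5 -337.2  137.2]
at [ 440.  -336.9  283. ] yaw 4.38 tilt 0.04 shift [ 24.7   3.1 197.1] turn 0.23
```

View pics/w5.png

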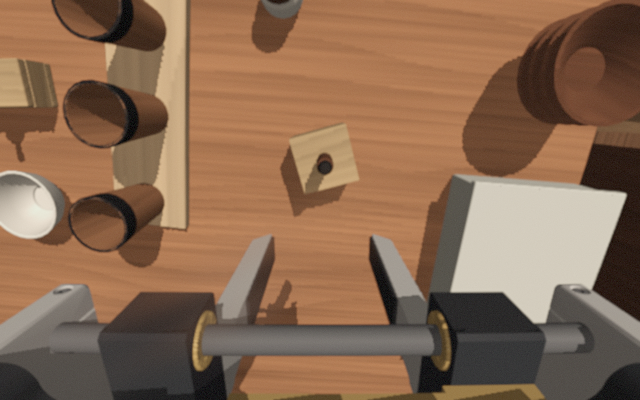

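The dropper stands at (325,163) in its block, with its axis measured at (465.1, -337.2).

Call:
arm_command([
  [8,1,30,0,0.3],
  [16,2,65,0,0.3],
  [24.8,2.4,100,0,0.3],
  [24.8,2.4,135,0,0.3],
  [24.8,2.4,165,0,0.3],
  [24.8,2.4,188,0,0.3],
  [24.8,2.4,197,0,0.3],
  [24.8,2.4,197,0,0.3],
])

```text
time_s: 14.65
position: [464.4, -338.5, 86.0]
orientation: [0.999, 0.037, -0.0, -0.0]
contact_force: [-0.2, -0.5, 0.2]
opening: 61.2
gripper_force: 0.0
```

```bash
python3 - <<'E'
from h import *
go([465.1,-337.2,86],4.15); print(observe()['contact_force'])
E
```

```text
at [ 464.4 -338.5   86. ] yaw 4.28 tilt 0.02 shift [ 0.8 -1.3  0. ] turn 0.13
[-0.17601202 -0.5456335   0.17883285]
```

Call:
arm_command([
  [0.7,-1.3,0,0,0],
  [0.7,-1.3,0,0,-0.3],
  [0.7,-1.3,0,0,-0.6],
  [0.7,-1.3,0,0,-1],
  [0.7,-1.3,0,0,-1],
  [0.7,-1.3,0,0,-1],
  [0.7,-1.3,0,0,-1],
  [0.7,-1.3,0,0,-1],
], force=20)

```text
time_s: 15.65
position: [464.8, -337.9, 86.1]
orientation: [0.999, 0.037, 0.0, 0.0]
contact_force: [-0.6, -0.6, 2.6]
opening: 19.6
gripper_force: 20.0
```

Call:
arm_command([
  [0,0,-8,0,-1],
  [0,0,-22,0,-1],
  [0,0,-45,0,-1],
  [0,0,-70,0,-1],
  [0,0,-95,0,-1],
  [0,0,-120,0,-1],
  [0,0,-145,0,-1],
  [0,0,-165,0,-1],
])

```text
time_s: 16.65
position: [464.9, -337.8, 253.1]
orientation: [0.999, 0.037, 0.001, 0.0]
contact_force: [-0.0, -0.4, 0.0]
opening: 19.8
gripper_force: 20.0
```

Call:
arm_command([
  [0,0,-10,0,-1],
  [0,0,-15,0,-1],
  [0,0,-15,0,-1],
  [0,0,-15,0,-1],
])

```text
time_s: 17.15
position: [464.3, -337.4, 265.3]
orientation: [0.999, 0.037, -0.001, -0.0]
contact_force: [0.6, 0.4, -0.4]
opening: 19.7
gripper_force: 20.0
```

```bash
python3 - <<'E'
from h import *
s=observe(); print(s['opening'],s['gripper_force'],s['contact_force'])
mouth=rk(0,75,0); print('mouth',mouth); go([mouth[0]-3,mouth[1],262],4.15)
c=cam('scene'); im=c[0]
p=s['position']; a=proj([p+[0,0,-68],p+[0,0,29]],c); print(a)
u,v=a.mean(0).astype(int); cr=im[max(v-75,0):v+75,max(u-100,0):u+100]; save('s2',cv2.resize(cr,None,fx=4,fy=4,interpolation=cv2.INTER_CUBIC))
E
```

```text
19.67130015258449 19.998228549957275 [ 0.59535338  0.44620497 -0.39174587]
mouth [520.27241138 262.40335074   0.        ]
at [ 464.3 -337.4  265.3] yaw 4.23 tilt 0.08 shift [  97.1 -594.3    3.7] turn 0.08
[[173.62770253 200.99151386]
 [161.41136824 159.65193826]]
```

View pics/s2.png

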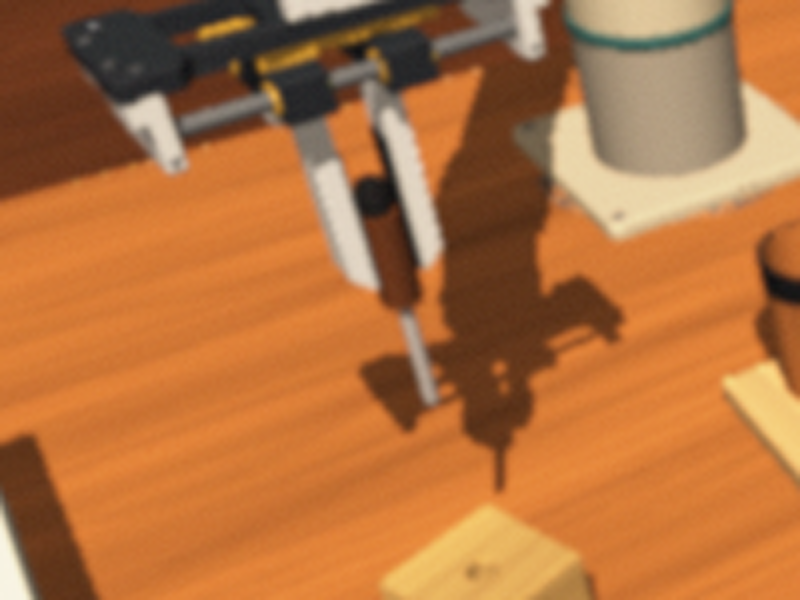

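The dropper is held straight: tip at crop (430,402), about 78 mm below the TCP as expected. I carry it over.

Call:
arm_command([
  [2,-10,0,0,-1],
  [6,-30,0,0,-1],
  [12,-62,0,0,-1],
  [19,-100,0,0,-1],
  [26,-140,0,0,-1],
  [33,-182,0,0,-1],
  [40,-224,0,0,-1],
  [47,-266,0,0,-1],
])

```text
time_s: 18.2
position: [491.6, -65.9, 266.1]
orientation: [0.999, 0.038, 0.0, -0.0]
contact_force: [0.2, -1.0, -0.1]
opening: 19.7
gripper_force: 20.0
```

Call:
arm_command([
  [7,-42,0,0,-1],
  [14,-84,0,0,-1],
  [21,-126,0,0,-1],
  [28,-168,0,0,-1],
  [34,-208,0,0,-1],
  [39,-243,0,0,-1],
  [43,-270,0,0,-1],
  [46,-288,0,0,-1],
])

```text
time_s: 19.2
position: [515.3, 224.3, 266.0]
orientation: [0.999, 0.038, -0.0, -0.0]
contact_force: [-1.1, -0.9, -0.1]
opening: 19.2
gripper_force: 20.0
```

Call:
arm_command([
  [1,-10,0,0,-1],
  [2,-20,0,0,-1],
  [2,-26,0,0,-1],
  [2,-26,0,0,-1],
  [2,-26,0,0,-1],
])

```text
time_s: 19.82
position: [516.8, 247.0, 266.0]
orientation: [0.999, 0.036, 0.0, 0.0]
contact_force: [0.9, -0.1, -0.7]
opening: 19.8
gripper_force: 20.0
```

```bash
python3 - <<'E'
from h import *
s=observe(); print(s['opening'],s['gripper_force'],s['contact_force']); m=rk(0,75,0)
go([m[0],m[1],180],4.15)
c=cam('scene'); p=s['position']; print(proj([p-[0,0,78],m+[0,0,92]],c).round(1))
u,v=proj([m+[0,0,130]],c)[0].astype(int); print(u,v); cr=c[0][v-75:v+75,u-100:u+100]; save('s3',cv2.resize(cr,None,fx=4,fy=4,interpolation=cv2.INTER_CUBIC))
c=cam('top'); save('t3',c[0])
# mouth by top camera depth-free: ring of amber at z92
hsv=cv2.cvtColor(cv2.imread('pics/w4.png'),cv2.COLOR_BGR2HSV)[110:165,235:290]
print(proj([m+[0,0,92]],c))
E
```

```text
19.75477412949794 19.998292922973633 [ 0.92851866 -0.05645173 -0.74098451]
at [516.8 247.  266. ] yaw 4.18 tilt 0.03 shift [  4.6 -15.1  86. ] turn 0.03
[[399.8 131.2]
 [400.4 160.7]]
402 148
[[203.76086051 206.41501703]]
```

View pics/s3.png

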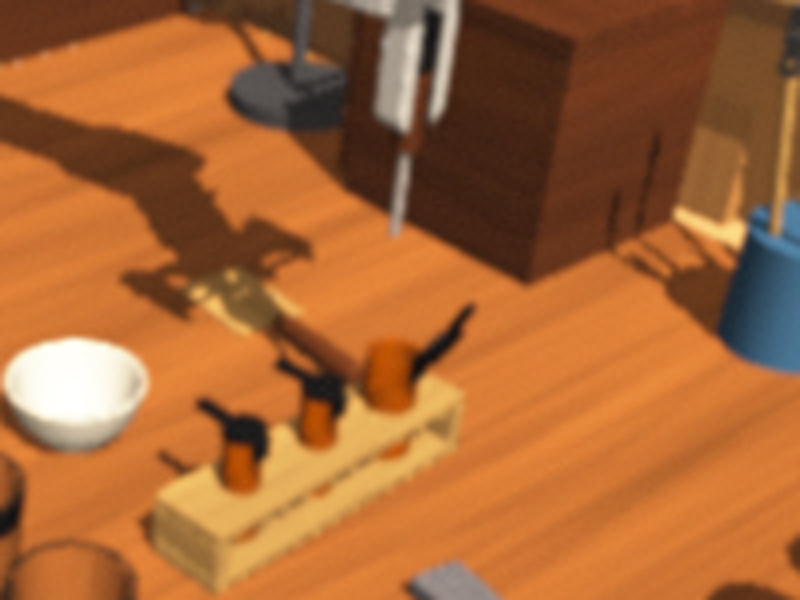

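Tip at crop (395,235) and mouth at (391,350) both agree with the projected positions to about 1 px. I align, then descend.

Call:
arm_command([
  [2,-6,0,0,-1],
  [4.5,-15,0,0,-1],
  [4.5,-15,15,0,-1],
  [4.5,-15,35,0,-1],
  [4.5,-15,55,0,-1],
  [4.5,-15,72,0,-1],
  [4.5,-15,82,0,-1],
  [4.5,-15,86,0,-1],
])

```text
time_s: 20.92
position: [519.7, 262.8, 179.1]
orientation: [0.999, 0.037, -0.001, 0.0]
contact_force: [-0.7, -0.2, 0.0]
opening: 19.7
gripper_force: 20.0
```

Call:
arm_command([
  [0,0,0,0,-1],
  [0,0,0,0,-1],
  [0,0,0,0,-1],
])

```text
time_s: 21.3
position: [520.4, 263.1, 180.5]
orientation: [0.999, 0.037, 0.0, -0.0]
contact_force: [-0.0, 0.2, 0.3]
opening: 19.8
gripper_force: 20.0
```

```bash
python3 - <<'E'
from h import *
s=observe(); print(s['opening'],s['gripper_force'],s['contact_force']); m=rk(0,75,0)
go([m[0],m[1],180],4.15)
c=cam('scene'); p=s['position']; a=proj([p-[0,0,78],m+[0,0,92]],c); print(a.round(1))
u,v=a[1].astype(int); print(u,v); cr=c[0][v-40:v+35,u-50:u+50]; save('s4',cv2.resize(cr,None,fx=8,fy=8,interpolation=cv2.INTER_CUBIC))
# pixel change per 3 mm
print((proj([m+[3,0,92],m+[0,3,92],m+[0,0,95]],c)-a[1]).round(2))
E
```

```text
19.75097736426235 19.998289346694946 [-0.02773487  0.24547002  0.26658608]
at [520.4 263.1 180.5] yaw 4.23 tilt 0.06 shift [-0.2  0.7  0.5] turn 0.08
[[401.1 157.5]
 [400.4 160.7]]
400 160
[[ 0.78  0.46]
 [ 0.76 -0.35]
 [ 0.13 -0.91]]
```

View pics/s4.png

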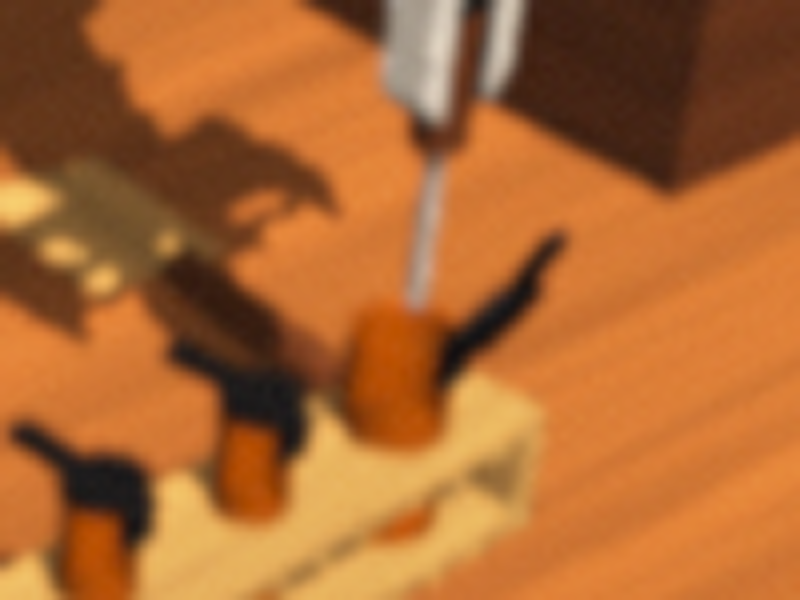

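The tip sits at crop (417,305) over a rim centred near x≈403, slightly right by this view, so I take a finer look with the wrist camera.

```bash
python3 - <<'E'
from h import *
s=observe(); m=rk(0,75,0); c=cam('wrist'); p=s['position']
th=np.linspace(0,2*np.pi,25); 
a=proj([p-[0,0,78],m+[0,0,92],m+[-20,0,92],m+[20,0,92],m+[0,20,92],m+[0,-20,92]],c); print(a.round(1))
u,v=a[1].astype(int); u0,v0=u-50,max(0,v-40); cr=c[0][v0:v0+75,u0:u0+100]; print(u0,v0); save('w6',cv2.resize(cr,None,fx=8,fy=8,interpolation=cv2.INTER_CUBIC))
cs=cam('scene'); 
hsv=cv2.cvtColor(cs[0],cv2.COLOR_RGB2HSV)
for r in range(156,174,2): print(r,''.join('%4d'%x for x in hsv[r,390:412,0]),'|',''.join('%4d'%x for x in cs[0][r,390:412,2]))
E
```

```text
[[322.8 209.1]
 [323.5 205.7]
 [321.9 225.8]
 [325.1 184.8]
 [302.  204.2]
 [344.9 207.2]]
273 165
156   13  13  13  13  13  13  13  13  13  12  11  11  12  12  12  13  13  13  13  13  12  12 |   56  55  51  55  53  55  53  51  51  57  84 121 127  97  66  57  53  54  54  52  49  45
158   13  13  13  13  12  12  13  12  12  12  10  10  10  11  12  12  12  12  12  12  11   9 |   55  54  51  49  44  34  23  23  20  27  57  86  84  61  40  39  46  49  47  42  40  35
160   13  13  13  12  12  12  12  13  12  13  12  12  12  12  12  12  11  11  10   8   5  18 |   52  51  48  37  22  10   9   1   6   6   9  11  12   7   9  14  23  29  29  29  23  17
162   12  12  12  12  12  12  12  13  13  13  13  12  12  12  12  10  10   7  13  10  13  10 |   46  47  45  30  15   9   9   5   4   7   4   9  10   7  12  13  16  19  19  19  19  26
164   10  11  11  11  11  12  13  13  12  13  13  13  13  12  11  10 176   7  11  12  12  12 |   37  40  36  25  13  12   1   8   4   2   3   6   6  13  10  13  16  18  20  31  37  40
166   10  10  11  11  12  12  13  12  13  13  12  13  13  12  10   8  13  15  15  15  14  13 |   33  33  25  15   8   4   2   7   0   0   2   1   2   7  13  17  25  39  58  65  68  57
168   12  12  12  11  12  13  12  13  13  13  12  13  12  12  12  12  15  17  18  19  18  17 |   32  32  28  15   4   4   3   6   4   2   6   3  11  10  11  27  52  81  94  94  94  86
170   16  16  14  12  12  12  12  13  12  13  13  13  12  12  13  13  15  18  19  18  18  19 |   57  43  28  13   8  10   9   6   7   7   5   7   4   7   7  29  65  89  95  97  94  96
172   17  17  16  13  11  12  12  13  13  12  12  12  13  12  12  14  16  18  18  19  19  19 |   82  70  50  27  12   7   9   3   4  10   8   8   6   8  16  39  68  88  95  95  95  98
```

View pics/w6.png

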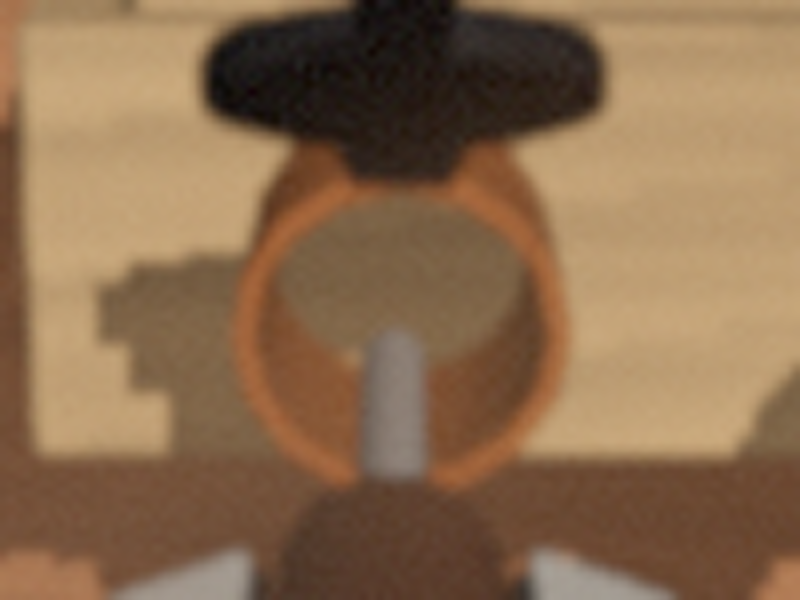

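The wrist view puts the rim centre at crop (401,335) and the nozzle tip axis near (395,355). That leaves the tip about 1 mm too far in +x and +y, so I trim it.

Call:
arm_command([
  [-0.7,0.5,0.3,0,-1],
  [-1.3,1,0.5,0,-1],
  [-1.3,1,0.5,0,-1],
  [-1.3,1,0.5,0,-1],
  [-1.3,1,0.5,0,-1],
  [-1.3,1,0.5,0,-1],
  [-1.3,1,0.5,0,-1],
])

```text
time_s: 22.32
position: [518.9, 261.9, 179.5]
orientation: [0.999, 0.037, 0.0, -0.0]
contact_force: [0.4, 0.1, 0.1]
opening: 19.6
gripper_force: 20.0
```

```bash
python3 - <<'E'
from h import *
s=observe(); print(s['position'].round(1),s['contact_force'].round(1),s['opening'],abs(s['qd']).max(),s['time_s']); finish_job()
E
```

```text
[518.9 261.9 179.5] [0.4 0.1 0.1] 19.61145621954337 0.0014359268589510664 22.325
the job is handed in; nothing more can be done
```

I handed the job in at 22.3 s: slim A is pressed shut, the wide cap stands open at about 116°, and slim B is untouched. The dropper is held upright and steady, with its tip about 1 cm above the rim and centred on the wide mouth to about 1 mm by my measurement before a last 1.6 mm trim.

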